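Fetch a boxed-in coffee sample at the cupping table

TASK

The green-lidded sample tin is boxed in at the back of the wooden tray by three tall canisters. Move all three canisters over onto the black rubber mat, then set the tin in the middle of the scale's round pan, and after that put each canister back upright on the very spot on the tray where it stood before. Set things down rather than dropping them, do not tip any of them over, and leave the yellow-lidded and black-lidded tins where they are.

Things in the scene. Friction and masses are not known exactly. Their poses are not given: they have to be found in the camera images.
- can_white: tall round storage canister, white, cream label band, flat pale wooden lid; 58 mm diameter all the way up, 125 mm tall, about 0.3 kg, loose. Origin: centre of its underside, z up along its axis. At the start it stands on one of the tray's cork spots; which canister has which spot changes.
- can_red: tall round storage canister, red, cream label band, flat pale wooden lid; 58 mm diameter all the way up, 125 mm tall, about 0.3 kg, loose. Origin: centre of its underside, z up along its axis. At the start it stands on one of the tray's cork spots; which canister has which spot changes.
- can_blue: tall round storage canister, blue, cream label band, flat pale wooden lid; 58 mm diameter all the way up, 125 mm tall, about 0.3 kg, loose. Origin: centre of its underside, z up along its axis. At the start it stands on one of the tray's cork spots; which canister has which spot changes.
- tin_green: low round aluminium sample tin with a flat green lid; 60 mm diameter, 50 mm tall, about 0.11 kg, loose. Origin: centre of its underside, z up. It stands at the back of the tray, about 10 mm from each canister, far lower than they are.
- tray: dark wooden tray, fixed; floor 12 mm above the counter, 205 mm (x, -80 to +125) by 250 mm (y); side rails to 24 mm. At its back edge (x 114 mm) a rail to 34 mm with three green cards up to 90 mm high. Origin: on the counter; +x to the cards. Flush round cork spots, 66 mm wide, at tray x, y: tin (45, 0) mm, canisters (-26, 0), (27, 68), (27, -68) mm; things stand within 3 mm of these.
- mat: black ribbed rubber bar mat, fixed, 310 mm (x) by 100 mm (y), top 5.5 mm above the counter, to the left or right of the tray. Origin: centre of its underside; its long side is its x axis. It has room for the three canisters in a row, about 95 mm apart.
- scale: flat black digital scale, fixed, on the other side of the tray, 155 mm (x) by 130 mm (y), with a round steel pan 114 mm across whose flat top is 25 mm above the counter. Origin: on the counter, straight below the pan's centre; the display is at -x.
- tin_yellow: tin like the green one (60 mm diameter, 50 mm tall) but with a yellow lid, loose on the counter in front of the tray; leave alone. Origin: centre of its underside.
- tin_black: tin like the green one (60 mm diameter, 50 mm tall) but with a black lid, loose on the counter in front of the tray; leave alone. Origin: centre of its underside.

How it is judged:
By the outcome, as a careful person would: the job done as asked, in the order asked, and still so for the second after the job is handed in, with the robot touching nothing.
It also fails if it takes over 147 s, if anything falls off the work surface, if the arm or the gripper's body presses on something with over 40 N, if the wrist force passes 120 N, or if a joint passes its speed limit or range.

ROBOT

A 7-joint arm with a two-finger parallel gripper is mounted at the origin on the work surface. World frame = base frame: x ahead of the robot, y to its left, z up, the work surface at z = 0. Lengths are in m, angles in rad, forces in N, time in s.
With the tool pointing down it reaches from about 0.425 to 1.025 m from the base axis. Payload 9.4 kg.
Tool frame: the origin (TCP) lies between the finger pads; the fingertips stand 19 mm ahead of it and the grasp point (between the pads) is the TCP (r.finger_overhang is the distance from the TCP to the fingertips, in m); z points along the fingers, y is the line along which they close (so a half turn about z gives the same grasp; the last joint's range is limited). The gripper opens to 85 mm and grips with 20 to 120 N. Pads are 22 mm wide; open, the fingers measure 114 mm over their backs; the gripper's body (76 mm by 85 mm) begins 54 mm behind the grasp point. The pads swing forward as they close: fully open they stand 13 mm farther back than shut.
Start: joints at [-0.077, 0.599, -0.003, 1.599, 0.002, 0.943, -0.08], TCP at [0.725, -0, 0.221] pointing down, gripper open.
Joint ranges: [-2.57, 2.57], [-0.35, 1.97], [-1.29, 1.29], [0.11, 2.56], [-1.05, 4.19], [0.11, 1.86], [-2.63, 2.63]. Speed limits (rad/s): [2.22, 2.22, 3.01, 3.01, 3.14, 3.14, 3.14].

INTERFACE

Orientations are given as a unit quaternion [w, x, y, z].
In Python, from bench import r gives the robot as it stands. The module is installed in compiled form; this text tells all that it offers.
- The arm moves only by the tool apply_moves, never from a script. Its argument "increments" is a list of rows, each a list of 7 numbers: the shift along the tool's x, y, z in fractions of the full range, 1 being 1 m, then the turn, a rotation vector about the tool's x, y, z in normalised numbers (1 is 2 pi rad), then the finger opening in m, from 0 to 0.0854. In form: [[x, y, z, rx, ry, rz, gripper], ...]. A call has 1 to 10 rows; each row is the pose to reach, as a shift and turn from the pose commanded when the call began, along the tool's axes at that moment; what a row does not reach only later rows make up. A row lasts 1/8 s, in which the tool goes at most 62.5 mm and 10.7 degrees, less where a joint would pass 70% of its speed; a pose out of reach is approached as far as the arm can. Shift and turn numbers lie between -1 and 1, and a call with a number outside is refused. A call with a gripper value outside its range is refused whole. The fingers move at their own pace and stop on an object; the grip force is fixed at half the most. Time passes only in rows, so rows that repeat a pose let the fingers close. It gives the time, the measured TCP pose, the force, the opening and the grip force at its end, in the units of the state.
- r.state(): the state, without advancing time (a new reading comes with each control period).
- r.grab_frame(name): name is "scene" or "side" or "wrist"; returns (picture, depth): 420x560x3 uint8, blue, green, red; 420x560 float32, m along the optical axis (not along the pixel's ray), 0 where there is no reading.
- r.calibration(name): a dict with "intrinsics" (3x3 intrinsics, pixels), "k1" (the pictures are not rectified: a ray, as slopes to the right and down, at radius r is drawn at 1 + k1 r^2 times it, then the intrinsics apply), "world_from_camera" (4x4, takes a point from camera to world coordinates). Camera axes: x right, y down, z forward; pixel columns grow to the right and rows downward; lengths in m; the calibration is good to about 2 mm. A picture is of the moment at which its call begins: read the wrist's pose just before it. calibration takes no time and is no camera call; for the wrist camera it gives the pose at the moment of the call.
- r.sign_off(): hands the job in; it is judged then, once.
The state is a dict: "t": time; "joint_pos": joint angles; "joint_velocities": joint speeds; "joint_torque": joint torques, N m; "tool_pos": TCP position; "tcp_rot": TCP orientation; "ft_force": force on the tool from outside, world axes, zero at the start; "moment": the same for the moment, N m; "opening": opening from 0.0 (shut) to 1.0 (fully open); "grasp_force": force on a finger pad.
Only numpy, scipy, OpenCV 4.12 (cv2) and the standard library are available. Lean on these libraries where they do the work, as an engineer would, in place of code of your own. Each camera call takes 0.05 s, during which the arm holds its last target. There are 200 camera calls.

## Working session

There is one attempt and no reset: what is moved stays moved. The work goes in short steps, Python scripts to look and compute and a tool call to move; the robot and the scene stay as the last step left them, time stands still between calls to the robot, and variables do not carry over. Pictures are saved under pics/ and viewed, at most 14 in all, crops included, and the job is handed in when it is done.

Besides the shell and the picture viewer there is one more tool, called as name(argument=value, ...) on one line, values as JSON. apply_moves: Moves the arm, as the interface text tells. Its arguments: {"type":"object","properties":{"increments":{"type":"array"}},"required":["increments"]}

```bash
mkdir -p pics; cat > h.py <<'E'
import numpy as np, cv2
from bench import r
def px2plane(cal, uv, z):
    K=np.array(cal["intrinsics"]);T=np.array(cal["world_from_camera"]);k=cal["k1"]
    d=(np.array(uv,float).reshape(-1,1,2))
    n=cv2.undistortPoints(d,K,np.array([k,0,0,0,0.]))[:,0]
    v=np.c_[n,np.ones(len(n))]@T[:3,:3].T
    return T[:3,3]+v*((z-T[2,3])/v[:,2])[:,None]
def cloud(cal,dep):
    h,w=dep.shape; K=np.array(cal["intrinsics"]);T=np.array(cal["world_from_camera"])
    u,v=np.meshgrid(np.arange(w),np.arange(h))
    n=cv2.undistortPoints(np.stack([u,v],-1).reshape(-1,1,2).astype(float),K,np.array([cal["k1"],0,0,0,0.]))[:,0]
    P=np.c_[n,np.ones(len(n))]*dep.reshape(-1,1)
    return (P@T[:3,:3].T+T[:3,3]).reshape(h,w,3)
E
python3 - <<'E'
from h import *
for n in("scene","side","wrist"):
    c=r.calibration(n); p,d=r.grab_frame(n); cv2.imwrite(f"pics/a_{n}.png",p); np.savez(f"a_{n}.npz",p=p,d=d,**{k:np.array(v) for k,v in c.items()})
    print(n,np.round(c["world_from_camera"],3).tolist(),c["k1"],np.round(c["intrinsics"],1).tolist())
print(r.state(), r.finger_overhang)
E
```

```text
scene [[0.04, 0.583, -0.812, 1.215], [0.999, -0.024, 0.032, -0.036], [-0.001, -0.812, -0.583, 0.528], [0.0, 0.0, 0.0, 1.0]] -0.056615419773692895 [[432.0, 0.0, 281.8], [0.0, 432.0, 203.3], [0.0, 0.0, 1.0]]
side [[-0.997, -0.034, 0.074, 0.479], [-0.078, 0.64, -0.765, 0.797], [-0.021, -0.768, -0.64, 0.715], [0.0, 0.0, 0.0, 1.0]] -0.13701899978273208 [[489.7, 0.0, 280.2], [0.0, 489.7, 205.1], [0.0, 0.0, 1.0]]
wrist [[1.0, -0.001, -0.001, 0.725], [-0.001, -0.952, -0.306, 0.078], [-0.001, 0.306, -0.952, 0.373], [0.0, 0.0, 0.0, 1.0]] 0.0231049361335946 [[367.5, 0.0, 285.5], [0.0, 367.5, 210.9], [0.0, 0.0, 1.0]]
{'t': 0.15, 'joint_pos': array([-0.07669463,  0.59993593, -0.00251226,  1.59994489,  0.00178631,
        0.94288093, -0.07978109]), 'joint_velocities': array([-0.00015966, -0.00253829, -0.00041302, -0.00272582,  0.00143846,
        0.00141551, -0.00015151]), 'joint_torque': array([ 2.03994307e-03, -7.76993966e+01,  1.56661626e+00, -2.58236039e+01,
        1.25704729e-02,  6.78423472e-03, -1.49589243e-05]), 'tool_pos': array([ 7.24641177e-01, -2.78730719e-05,  2.20520148e-01]), 'tcp_rot': array([-3.68476591e-04,  7.07093175e-01,  7.07120146e-01, -4.52547118e-04]), 'ft_force': array([-0.10145007,  1.15142118, -0.87614003]), 'moment': array([-0.02459922,  0.02015206, -0.02831064]), 'grasp_force': 0.0, 'opening': 1.0040680304716738} 0.019
```

View pics/a_scene.png

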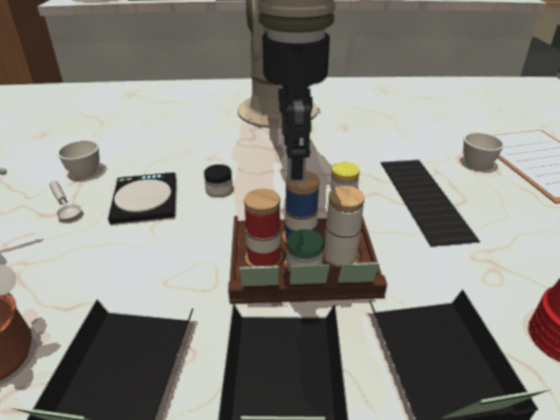

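View pics/a_side.png

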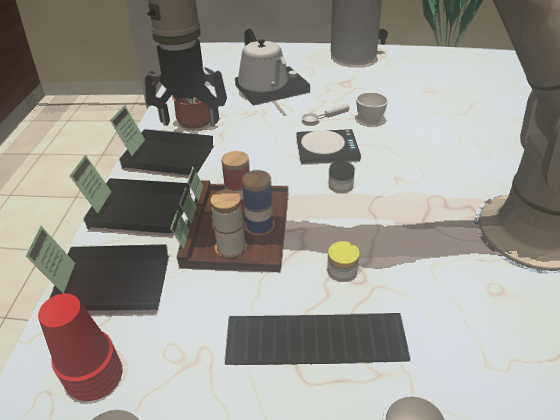

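View pics/a_wrist.png

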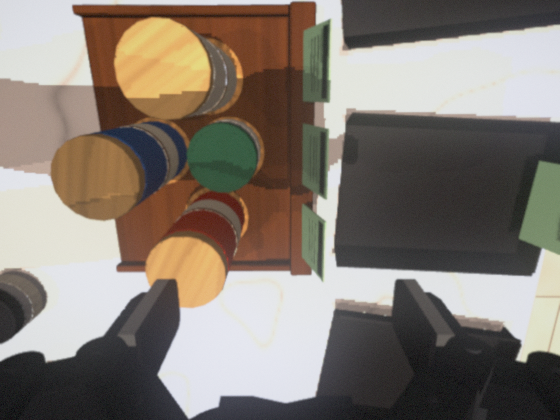

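The pictures show red (scene pixel 263,225), blue (302,205) and white (345,225) canisters around the green tin (305,248). The scale is at (143,195), on the -y side. The mat is at (427,200), on the +y side. Next I'll measure them.

```bash
cat > m.py <<'E'
from h import *
def load(n,t='a'):
    z=np.load(f"{t}_{n}.npz"); return z,z["p"],z["d"],cloud(z,z["d"])
def circ(P):
    A=np.c_[2*P[:,:2],np.ones(len(P))]; s=np.linalg.lstsq(A,(P[:,:2]**2).sum(1),rcond=None)[0]
    return s[:2],np.sqrt(s[2]+s[0]**2+s[1]**2)
def blobs(n,mask,zc,amin=60):
    """contours of mask -> cast on plane z -> ellipse/circle"""
    z=n; out=[]
    m=cv2.morphologyEx(mask.astype(np.uint8),cv2.MORPH_OPEN,np.ones((3,3)))
    for c in cv2.findContours(m,cv2.RETR_EXTERNAL,cv2.CHAIN_APPROX_NONE)[0]:
        if cv2.contourArea(c)<amin: continue
        P=px2plane(z,c[:,0],zc); h=cv2.convexHull(P[:,:2].astype(np.float32))
        (x,y),rad=cv2.minEnclosingCircle(h); f,fr=circ(P)
        out.append((c[:,0].mean(0).round(),cv2.contourArea(c),np.round([x,y,rad],4),np.round([*f,fr],4)))
    return out
E
python3 - <<'E'
from m import *
for n in("scene","side","wrist"):
    z,p,d,C=load(n); hsv=cv2.cvtColor(p,cv2.COLOR_BGR2HSV)
    H,S,V=[hsv[...,i].astype(int) for i in range(3)]; Z=C[...,2]; ok=d>0
    def show(t,m,zc,a=60):
        for b in blobs(z,m,zc,a): print(n,t,*b)
    roi=(C[...,0]>.4)&(C[...,0]<.9)
    print(n,"lids"); show("lid",ok&(Z>.128)&(Z<.150)&roi&(H<30)&(S>50),.137)
    show("green",ok&(Z>.055)&(Z<.07)&roi&(H>55)&(H<100)&(S>80),.062)
    show("yellow",(H>20)&(H<35)&(S>150)&roi&(Z>.04)&(Z<.06),.05)
    show("pan",ok&(Z>.019)&(Z<.031)&(S<70)&(V>150)&roi,.025,300)
    m=(ok&(Z<.012)&(Z>-.004)&(V<75)&roi&(C[...,1]>.12)).astype(np.uint8); m=cv2.morphologyEx(m,cv2.MORPH_CLOSE,np.ones((5,5)))
    for c in cv2.findContours(m,cv2.RETR_EXTERNAL,cv2.CHAIN_APPROX_NONE)[0]:
        if cv2.contourArea(c)>1500: print("mat",cv2.minAreaRect(px2plane(z,c[:,0],.0055)[:,:2].astype(np.float32)))
E
```

```text
scene lids
scene lid [261. 201.] 673.5 [ 0.6601 -0.0468  0.0333] [ 0.6605 -0.0463  0.0306]
scene lid [346. 198.] 652.5 [0.6575 0.0856 0.0338] [0.6579 0.0871 0.0308]
scene lid [303. 184.] 360.0 [0.6082 0.0211 0.034 ] [0.6122 0.025  0.0262]
scene green [309. 240.] 218.0 [0.6729 0.0294 0.0267] [0.6724 0.0302 0.0192]
scene pan [142. 194.] 1236.0 [ 0.4691 -0.2963  0.0568] [ 0.4698 -0.2964  0.0548]
mat ((0.839035153388977, 0.1972256302833557), (0.1387285590171814, 0.14035263657569885), 5.824151992797852)
mat ((0.5128801465034485, 0.29821649193763733), (0.2310015857219696, 0.09477885812520981), 4.646646499633789)
side lids
side lid [ 71. 336.] 500.0 [0.8345 0.4072 0.036 ] [0.832  0.4101 0.028 ]
side lid [226. 200.] 503.5 [0.648  0.0975 0.0326] [0.6489 0.0979 0.0302]
side lid [256. 180.] 409.0 [0.5994 0.0318 0.0319] [0.5995 0.0316 0.0293]
side lid [235. 160.] 353.5 [ 0.6507 -0.0368  0.0334] [ 0.6524 -0.0367  0.03  ]
side pan [323. 142.] 744.0 [ 0.4678 -0.2924  0.0567] [ 0.4681 -0.2923  0.0548]
mat ((0.4831099808216095, 0.31406915187835693), (0.16315296292304993, 0.0770590752363205), 3.5189385414123535)
mat ((0.8379665017127991, 0.19249093532562256), (0.13685816526412964, 0.14575140178203583), 4.961186408996582)
wrist lids
wrist lid [187. 269.] 4212.0 [ 0.6545 -0.0418  0.0303] [ 0.6555 -0.0403  0.0273]
wrist lid [ 98. 176.] 6110.0 [0.602  0.0244 0.0304] [0.6015 0.0251 0.0289]
wrist lid [164.  68.] 7767.5 [0.6519 0.091  0.0296] [0.6518 0.0905 0.0286]
wrist green [218. 178.] 603.0 [0.665  0.0108 0.0214] [0.6648 0.0097 0.0136]
wrist green [222. 150.] 2237.0 [0.6699 0.0261 0.0292] [0.6712 0.0333 0.0229]
mat ((0.8386378288269043, 0.1398475617170334), (0.030219582840800285, 0.1272706240415573), 89.7356948852539)
```

```bash
python3 - <<'E'
from m import *
for n in("scene","side"):
    z,p,d,C=load(n); X,Y,Z=[C[...,i] for i in range(3)]; V=p.max(2)
    m=((d>0)&(Z<.02)&(Z>-.01)&(V<85)&(X>.25)&(X<.72)&(Y>.2)&(Y<.45)).astype(np.uint8); m=cv2.morphologyEx(m,cv2.MORPH_CLOSE,np.ones((7,7)))
    c=max(cv2.findContours(m,cv2.RETR_EXTERNAL,cv2.CHAIN_APPROX_NONE)[0],key=cv2.contourArea)
    print(n,cv2.minAreaRect(px2plane(z,c[:,0],.0055)[:,:2].astype(np.float32)))
    m=(np.hypot(X-.468,Y+.294)<.045); print("pan z",np.median(Z[m]))
for n in("scene","side","wrist"):
    z,p,d,C=load(n); X,Y,Z=[C[...,i] for i in range(3)]
    hsv=cv2.cvtColor(p,cv2.COLOR_BGR2HSV)
    for c in((.655,-.041),(.602,.025),(.652,.091)):
        m=(d>0)&(np.hypot(X-c[0],Y-c[1])<.045)&(Z>.11)&(Z<.16)
        q=(np.hypot(X-c[0],Y-c[1])<.02)&m
        zt=np.median(Z[q]); s=Z[q].std()
        t=m&(abs(Z-zt)<.006); P=C[t][:,:2].astype(np.float32)
        print(n,c,round(float(zt),4),round(float(s),4),"mean",P.mean(0).round(4),"mec",np.round(cv2.minEnclosingCircle(P)[0],4),np.round(cv2.minEnclosingCircle(P)[1],4))
E
```

```text
scene ((0.4767841696739197, 0.29544132947921753), (0.3038693964481354, 0.09568465501070023), 4.5899457931518555)
pan z 0.02480421596172433
side ((0.4713352918624878, 0.3025425970554352), (0.30634644627571106, 0.09958016127347946), 4.638412952423096)
pan z 0.023929740506595798
scene (0.655, -0.041) 0.1368 0.0007 mean [ 0.6584 -0.0466] mec [ 0.6548 -0.0473] 0.03
scene (0.602, 0.025) 0.1367 0.0007 mean [0.6115 0.0252] mec [0.6019 0.0217] 0.0295
scene (0.652, 0.091) 0.1366 0.0007 mean [0.656  0.0876] mec [0.6521 0.089 ] 0.0298
side (0.655, -0.041) 0.136 0.001 mean [ 0.6521 -0.0393] mec [ 0.6533 -0.0422] 0.0309
side (0.602, 0.025) 0.1359 0.001 mean [0.5992 0.0287] mec [0.6003 0.0255] 0.0308
side (0.652, 0.091) 0.1361 0.0011 mean [0.6496 0.0954] mec [0.6499 0.0918] 0.0305
wrist (0.655, -0.041) 0.137 0.0006 mean [ 0.6556 -0.04  ] mec [ 0.653  -0.0438] 0.0294
wrist (0.602, 0.025) 0.1369 0.0007 mean [0.6009 0.0256] mec [0.5997 0.0242] 0.0292
wrist (0.652, 0.091) 0.137 0.0007 mean [0.6514 0.0914] mec [0.6507 0.0906] 0.0292
```

Positions found (x, y): white (.651,.091), blue (.600,.024), red (.653,-.044), mat centre (.473,.299) with yaw 4.6°, pan (.468,-.294). I'll move white first.

apply_moves(increments=[[0.045, -0.037, 0, 0, 0, 0, 0.08], [0.0906, -0.0736, 0, 0, 0, 0, 0.08], [0.0906, -0.0736, 0.03, 0, 0, 0, 0.08], [0.0906, -0.0736, 0.06, 0, 0, 0, 0.08], [0.0906, -0.0736, 0.085, 0, 0, 0, 0.08], [0.0906, -0.0736, 0.1025, 0, 0, 0, 0.08], [0.0906, -0.0736, 0.1025, 0, 0, 0, 0.08]])

```text
t: 1.02
tool_pos: [0.6507, 0.0904, 0.1174]
tcp_rot: [-0.001, 0.707, 0.707, -0.001]
ft_force: [-0.7, -0.4, 0.9]
opening: 0.934
grasp_force: 0.0
```

apply_moves(increments=[[0, 0, 0, 0, 0, 0, 0.066], [0, 0, 0, 0, 0, 0, 0.062], [0, 0, 0, 0, 0, 0, 0.058], [0, 0, 0, 0, 0, 0, 0.05], [0, 0, 0, 0, 0, 0, 0.05], [0, 0, 0, 0, 0, 0, 0.05]])

```text
t: 1.78
tool_pos: [0.6516, 0.0907, 0.1203]
tcp_rot: [0.0, 0.707, 0.707, 0.0]
ft_force: [-3.8, 0.6, 10.8]
opening: 0.637
grasp_force: 60.7
```

apply_moves(increments=[[0, 0, -0.004, 0, 0, 0, 0.05], [0, 0, -0.02, 0, 0, 0, 0.05], [0, 0, -0.05, 0, 0, 0, 0.05], [0, 0, -0.09, 0, 0, 0, 0.05], [0, 0, -0.125, 0, 0, 0, 0.05], [0, 0, -0.145, 0, 0, 0, 0.05], [0, 0, -0.15, 0, 0, 0, 0.05], [0, 0, -0.15, 0, 0, 0, 0.05]])

```text
t: 2.78
tool_pos: [0.6511, 0.0905, 0.2686]
tcp_rot: [-0.0, 0.707, 0.707, -0.0]
ft_force: [0.8, -0.1, -3.7]
opening: 0.631
grasp_force: 64.0
```

apply_moves(increments=[[0.015, -0.006, 0, 0, 0, 0, 0.05], [0.05, -0.019, 0, 0, 0, 0, 0.05], [0.1, -0.038, 0, 0, 0, 0, 0.05], [0.15, -0.0575, 0, 0, 0, 0, 0.05], [0.19, -0.073, 0, 0, 0, 0, 0.05], [0.21, -0.08, 0.005, 0, 0, 0, 0.05], [0.2165, -0.083, 0.03, 0, 0, 0, 0.05], [0.2165, -0.083, 0.07, 0, 0, 0, 0.05], [0.2165, -0.083, 0.115, 0, 0, 0, 0.05], [0.2165, -0.083, 0.138, 0, 0, 0, 0.05]])

```text
t: 4.03
tool_pos: [0.567, 0.3059, 0.1273]
tcp_rot: [-0.0, 0.707, 0.707, -0.002]
ft_force: [-0.1, 0.1, -2.7]
opening: 0.627
grasp_force: 64.2
```

apply_moves(increments=[[0, 0, 0.006, 0, 0, 0, 0.05], [0, 0, 0.01, 0, 0, 0, 0.05], [0, 0, 0.013, 0, 0, 0, 0.05], [0, 0, 0.015, 0, 0, 0, 0.05], [0, 0, 0.015, 0, 0, 0, 0.05]])

```text
t: 4.65
tool_pos: [0.5685, 0.3071, 0.1161]
tcp_rot: [0.0, 0.707, 0.707, 0.0]
ft_force: [-0.1, 0.1, -3.9]
opening: 0.632
grasp_force: 64.2
```

apply_moves(increments=[[0, 0, 0.001, 0, 0, 0, 0.05], [0, 0, 0.001, 0, 0, 0, 0.05], [0, 0, 0.002, 0, 0, 0, 0.05], [0, 0, 0.002, 0, 0, 0, 0.05]])

```text
t: 5.15
tool_pos: [0.5684, 0.3071, 0.1136]
tcp_rot: [0.0, 0.707, 0.707, -0.0]
ft_force: [-0.1, 1.1, -3.9]
opening: 0.626
grasp_force: 64.4
```

apply_moves(increments=[[0, 0, 0.001, 0, 0, 0, 0.05], [0, 0, 0.001, 0, 0, 0, 0.05], [0, 0, 0.002, 0, 0, 0, 0.05], [0, 0, 0.002, 0, 0, 0, 0.05]])

```text
t: 5.65
tool_pos: [0.5685, 0.3075, 0.1133]
tcp_rot: [0.0, 0.707, 0.707, 0.001]
ft_force: [-4.8, -2.0, 12.7]
opening: 0.633
grasp_force: 66.9
```

apply_moves(increments=[[0, 0, -0.001, 0, 0, 0, 0.06], [0, 0, -0.001, 0, 0, 0, 0.066], [0, 0, -0.001, 0, 0, 0, 0.074], [0, 0, -0.001, 0, 0, 0, 0.076], [0, 0, -0.02, 0, 0, 0, 0.076], [0, 0, -0.05, 0, 0, 0, 0.076], [0, 0, -0.07, 0, 0, 0, 0.076]])

```text
t: 6.52
tool_pos: [0.569, 0.3074, 0.1843]
tcp_rot: [0.0, 0.707, 0.707, 0.001]
ft_force: [0.4, -0.2, -0.5]
opening: 0.891
grasp_force: 0.0
```

```bash
python3 - <<'E'
from h import *
s=r.state(); print(s["tool_pos"],s["ft_force"],s["opening"])
n="side";c=r.calibration(n); p,d=r.grab_frame(n); cv2.imwrite("pics/b_side.png",p); C=cloud(c,d)
X,Y,Z=[C[...,i] for i in range(3)]
m=(d>0)&(np.hypot(X-.568,Y-.307)<.05)&(abs(Z-.1305)<.008); P=C[m][:,:2].astype(np.float32)
print(np.median(Z[m]),cv2.minEnclosingCircle(P))
E
```

```text
[0.5689766  0.30737092 0.18425706] [ 0.44444228 -0.23992431 -0.53896503] 0.8906267369639956
0.12958137289680405 ((0.5672826170921326, 0.3078836500644684), 0.030076799914240837)
```

View pics/b_side.png

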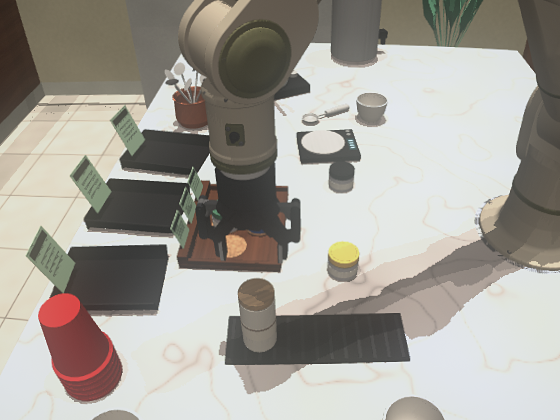

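White is upright on the mat at (257,315). Blue is next.

apply_moves(increments=[[-0.03, 0.003, 0, 0, 0, 0, 0.08], [-0.085, 0.01, 0, 0, 0, 0, 0.08], [-0.145, 0.016, 0, 0, 0, 0, 0.08], [-0.205, 0.023, 0, 0, 0, 0, 0.08], [-0.255, 0.029, 0, 0, 0, 0, 0.08], [-0.2828, 0.032, 0, 0, 0, 0, 0.08], [-0.2828, 0.032, 0, 0, 0, 0, 0.08], [-0.2828, 0.032, 0.025, 0, 0, 0, 0.08], [-0.2828, 0.032, 0.05, 0, 0, 0, 0.08], [-0.2828, 0.032, 0.063, 0, 0, 0, 0.08]])

```text
t: 7.82
tool_pos: [0.6, 0.0256, 0.1179]
tcp_rot: [-0.0, 0.707, 0.708, -0.0]
ft_force: [-0.2, 0.5, 0.3]
opening: 0.934
grasp_force: 0.0
```

apply_moves(increments=[[0, 0, 0, 0, 0, 0, 0.075], [0, 0, 0, 0, 0, 0, 0.066], [0, 0, 0, 0, 0, 0, 0.062], [0, 0, 0, 0, 0, 0, 0.058], [0, 0, 0, 0, 0, 0, 0.05], [0, 0, 0, 0, 0, 0, 0.05], [0, 0, 0, 0, 0, 0, 0.05]])

```text
t: 8.7
tool_pos: [0.6005, 0.0243, 0.1201]
tcp_rot: [0.0, 0.707, 0.707, 0.0]
ft_force: [-4.0, -1.0, 12.0]
opening: 0.64
grasp_force: 60.5
```

apply_moves(increments=[[0, 0, -0.004, 0, 0, 0, 0.05], [0, 0, -0.02, 0, 0, 0, 0.05], [0, 0, -0.05, 0, 0, 0, 0.05], [0, 0, -0.09, 0, 0, 0, 0.05], [0, 0, -0.125, 0, 0, 0, 0.05], [0.005, -0.002, -0.145, 0, 0, 0, 0.05], [0.02, -0.009, -0.15, 0, 0, 0, 0.05], [0.05, -0.023, -0.15, 0, 0, 0, 0.05], [0.095, -0.044, -0.15, 0, 0, 0, 0.05], [0.14, -0.065, -0.15, 0, 0, 0, 0.05]])

```text
t: 9.95
tool_pos: [0.5336, 0.166, 0.268]
tcp_rot: [-0.0, 0.707, 0.707, -0.001]
ft_force: [0.8, 0.2, -2.5]
opening: 0.631
grasp_force: 63.8
```

apply_moves(increments=[[0.045, -0.021, 0, 0, 0, 0, 0.05], [0.085, -0.039, 0, 0, 0, 0, 0.05], [0.115, -0.053, 0, 0, 0, 0, 0.05], [0.13, -0.06, 0, 0, 0, 0, 0.05], [0.1347, -0.062, 0.015, 0, 0, 0, 0.05], [0.1347, -0.062, 0.05, 0, 0, 0, 0.05], [0.1347, -0.062, 0.095, 0, 0, 0, 0.05], [0.1347, -0.062, 0.13, 0, 0, 0, 0.05], [0.1347, -0.062, 0.145, 0, 0, 0, 0.05], [0.1347, -0.062, 0.15, 0, 0, 0, 0.05]])

```text
t: 11.2
tool_pos: [0.4735, 0.2981, 0.1178]
tcp_rot: [0.0, 0.707, 0.707, -0.001]
ft_force: [-0.9, 0.8, -1.8]
opening: 0.63
grasp_force: 63.9
```

apply_moves(increments=[[0, 0, 0.002, 0, 0, 0, 0.05], [0, 0, 0.004, 0, 0, 0, 0.05], [0, 0, 0.005, 0, 0, 0, 0.05], [0, 0, 0.006, 0, 0, 0, 0.05], [0, 0, 0.006, 0, 0, 0, 0.05]])

```text
t: 11.82
tool_pos: [0.4736, 0.2993, 0.1132]
tcp_rot: [0.0, 0.707, 0.707, 0.0]
ft_force: [-1.6, 0.4, 4.3]
opening: 0.631
grasp_force: 65.0
```

apply_moves(increments=[[0, 0, 0, 0, 0, 0, 0.06], [0, 0, 0, 0, 0, 0, 0.066], [0, 0, 0, 0, 0, 0, 0.074], [0, 0, 0, 0, 0, 0, 0.076], [0, 0, -0.02, 0, 0, 0, 0.076], [0, 0, -0.05, 0, 0, 0, 0.076], [0, 0, -0.07, 0, 0, 0, 0.076]])

```text
t: 12.7
tool_pos: [0.4736, 0.2991, 0.1838]
tcp_rot: [0.0, 0.707, 0.707, 0.0]
ft_force: [-0.0, 0.2, -0.3]
opening: 0.89
grasp_force: 0.0
```

apply_moves(increments=[[-0.03, 0.016, 0, 0, 0, 0, 0.08], [-0.08, 0.042, 0, 0, 0, 0, 0.08], [-0.13, 0.068, 0, 0, 0, 0, 0.08], [-0.18, 0.095, 0, 0, 0, 0, 0.08], [-0.23, 0.121, 0, 0, 0, 0, 0.08], [-0.28, 0.147, 0, 0, 0, 0, 0.08], [-0.32, 0.168, 0, 0, 0, 0, 0.08], [-0.3428, 0.18, 0, 0, 0, 0, 0.08], [-0.3428, 0.18, 0, 0, 0, 0, 0.08], [-0.3428, 0.18, 0.025, 0, 0, 0, 0.08]])

```text
t: 13.95
tool_pos: [0.6542, -0.0419, 0.159]
tcp_rot: [0.001, 0.707, 0.708, 0.001]
ft_force: [0.2, 1.0, -0.4]
opening: 0.937
grasp_force: 0.0
```

apply_moves(increments=[[0, 0, 0.025, 0, 0, 0, 0.08], [0, 0, 0.039, 0, 0, 0, 0.08], [0, 0, 0.039, 0, 0, 0, 0.075], [0, 0, 0.039, 0, 0, 0, 0.066], [0, 0, 0.039, 0, 0, 0, 0.062], [0, 0, 0.039, 0, 0, 0, 0.058], [0, 0, 0.039, 0, 0, 0, 0.05], [0, 0, 0.039, 0, 0, 0, 0.05], [0, 0, 0.039, 0, 0, 0, 0.05]])

```text
t: 15.08
tool_pos: [0.6535, -0.0439, 0.1201]
tcp_rot: [0.0, 0.707, 0.707, 0.0]
ft_force: [-3.4, 0.2, 12.1]
opening: 0.633
grasp_force: 60.8
```

apply_moves(increments=[[0, 0, -0.004, 0, 0, 0, 0.05], [0, 0, -0.02, 0, 0, 0, 0.05], [0, 0, -0.05, 0, 0, 0, 0.05], [0, 0, -0.09, 0, 0, 0, 0.05], [0, 0, -0.125, 0, 0, 0, 0.05], [0.005, -0.004, -0.145, 0, 0, 0, 0.05], [0.02, -0.016, -0.15, 0, 0, 0, 0.05], [0.05, -0.041, -0.15, 0, 0, 0, 0.05], [0.085, -0.07, -0.15, 0, 0, 0, 0.05], [0.12, -0.1, -0.15, 0, 0, 0, 0.05]])

```text
t: 16.32
tool_pos: [0.5506, 0.0781, 0.2673]
tcp_rot: [-0.001, 0.707, 0.707, -0.001]
ft_force: [0.6, 0.7, -2.7]
opening: 0.631
grasp_force: 63.9
```

apply_moves(increments=[[0.035, -0.03, 0, 0, 0, 0, 0.05], [0.07, -0.058, 0, 0, 0, 0, 0.05], [0.105, -0.086, 0, 0, 0, 0, 0.05], [0.14, -0.114, 0, 0, 0, 0, 0.05], [0.17, -0.138, 0, 0, 0, 0, 0.05], [0.195, -0.159, 0, 0, 0, 0, 0.05], [0.21, -0.171, 0, 0, 0, 0, 0.05], [0.2148, -0.175, 0, 0, 0, 0, 0.05], [0.2148, -0.175, 0.015, 0, 0, 0, 0.05], [0.2148, -0.175, 0.05, 0, 0, 0, 0.05]])

```text
t: 17.58
tool_pos: [0.3793, 0.2906, 0.2181]
tcp_rot: [0.0, 0.708, 0.707, 0.001]
ft_force: [0.5, -0.9, -3.6]
opening: 0.63
grasp_force: 64.0
```

apply_moves(increments=[[0, 0, 0.04, 0, 0, 0, 0.05], [0, 0, 0.075, 0, 0, 0, 0.05], [0, 0, 0.095, 0, 0, 0, 0.05], [0, 0, 0.1, 0, 0, 0, 0.05], [0, 0, 0.102, 0, 0, 0, 0.05], [0, 0, 0.104, 0, 0, 0, 0.05], [0, 0, 0.105, 0, 0, 0, 0.05], [0, 0, 0.106, 0, 0, 0, 0.05], [0, 0, 0.106, 0, 0, 0, 0.05]])

```text
t: 18.7
tool_pos: [0.3786, 0.2913, 0.1132]
tcp_rot: [0.0, 0.707, 0.707, 0.0]
ft_force: [-0.1, 0.0, 4.0]
opening: 0.629
grasp_force: 65.0
```

apply_moves(increments=[[0, 0, 0, 0, 0, 0, 0.06], [0, 0, 0, 0, 0, 0, 0.066], [0, 0, 0, 0, 0, 0, 0.074], [0, 0, 0, 0, 0, 0, 0.076], [0, 0, -0.02, 0, 0, 0, 0.076], [0, 0, -0.06, 0, 0, 0, 0.076], [0, 0, -0.1, 0, 0, 0, 0.076], [0, 0, -0.108, 0, 0, 0, 0.076]])

```text
t: 19.7
tool_pos: [0.3792, 0.2916, 0.2229]
tcp_rot: [0.0, 0.707, 0.707, 0.002]
ft_force: [-0.5, 0.7, -0.1]
opening: 0.889
grasp_force: 0.0
```

apply_moves(increments=[[-0.02, 0.024, 0, 0, 0, 0, 0.08], [-0.06, 0.069, 0, 0, 0, 0, 0.08], [-0.1, 0.115, 0, 0, 0, 0, 0.08], [-0.14, 0.16, 0, 0, 0, 0, 0.08], [-0.18, 0.205, 0, 0, 0, 0, 0.08], [-0.22, 0.25, 0, 0, 0, 0, 0.08], [-0.25, 0.28, 0, 0, 0, 0, 0.08], [-0.261, 0.293, 0, 0, 0, 0, 0.08], [-0.261, 0.293, 0, 0, 0, 0, 0.08], [-0.261, 0.293, 0, 0, 0, 0, 0.08]])

```text
t: 20.95
tool_pos: [0.6702, 0.0319, 0.2203]
tcp_rot: [-0.001, 0.706, 0.708, -0.0]
ft_force: [-1.0, 0.8, -0.7]
opening: 0.935
grasp_force: 0.0
```

```bash
python3 - <<'E'
from m import *
n="wrist";c=r.calibration(n); p,d=r.grab_frame(n); cv2.imwrite("pics/c_wrist.png",p); C=cloud(c,d)
print(r.state()["tool_pos"])
X,Y,Z=[C[...,i] for i in range(3)]
m=(d>0)&(np.hypot(X-.671,Y-.025)<.05)&(abs(Z-.062)<.006); P=C[m][:,:2].astype(np.float32)
print(np.median(Z[m]),cv2.minEnclosingCircle(P))
n="side";c=r.calibration(n); p,d=r.grab_frame(n); cv2.imwrite("pics/c_side.png",p); C=cloud(c,d); X,Y,Z=[C[...,i] for i in range(3)]
for q in((.568,.307),(.473,.299),(.378,.291)):
    m=(d>0)&(np.hypot(X-q[0],Y-q[1])<.045)&(abs(Z-.1305)<.006); print(np.median(Z[m]),cv2.minEnclosingCircle(C[m][:,:2].astype(np.float32)))
E
```

```text
[0.67029464 0.03198764 0.22061744]
0.062121431541874744 ((0.66987544298172, 0.025412626564502716), 0.030126526951789856)
0.12964703746613082 ((0.567609965801239, 0.30762380361557007), 0.030079586431384087)
0.12956192431465974 ((0.4741566479206085, 0.2993880808353424), 0.030326751992106438)
0.1292921384060185 ((0.3792811632156372, 0.29134467244148254), 0.02936939336359501)
```

View pics/c_wrist.png

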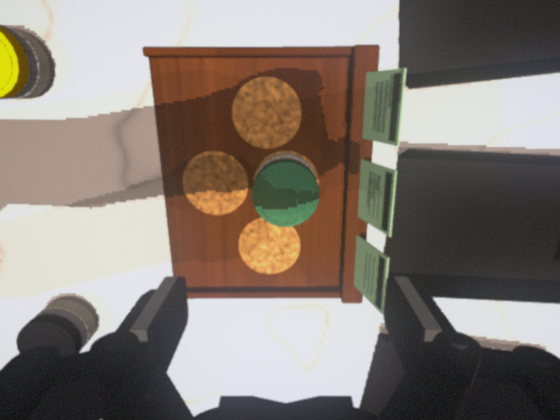

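View pics/c_side.png

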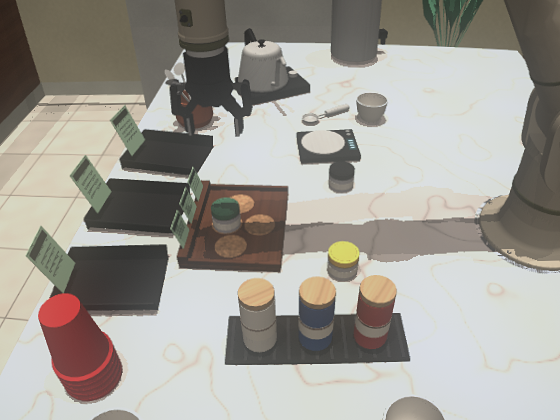

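All three canisters stand on the mat, at (258,315), (317,313) and (375,312), and the tin is clear. I'll check the gap to the cards before grasping along x.

```bash
python3 - <<'E'
from m import *
n="wrist";c=r.calibration(n); p,d=r.grab_frame(n); C=cloud(c,d); X,Y,Z=[C[...,i] for i in range(3)]
m=(d>0)&(abs(Y-.025)<.03)&(X>.705)&(X<.78)
for a,b in((.025,.04),(.04,.06),(.06,.075),(.075,.1)):
    q=m&(Z>a)&(Z<b); print(a,q.sum(),np.percentile(X[q],[2,50]) if q.sum()>3 else "")
p2,d2=r.grab_frame("scene"); C=cloud(r.calibration("scene"),d2);X,Y,Z=[C[...,i] for i in range(3)]
h=cv2.cvtColor(p2,cv2.COLOR_BGR2HSV)
q=(h[...,1]<90)&(h[...,2]>130)&(np.hypot(X-.468,Y+.294)<.075)&(abs(Z-.025)<.006)
print(cv2.minEnclosingCircle(C[q][:,:2].astype(np.float32)))
E
```

```text
0.025 1055 [0.7279108  0.73488005]
0.04 712 [0.74111069 0.74451252]
0.06 614 [0.74730325 0.7496647 ]
0.075 699 [0.75174032 0.75416966]
((0.4604616165161133, -0.2974190413951874), 0.06732627004384995)
```

apply_moves(increments=[[-0.0046, -0.001, 0.02, 0, 0, 0, 0.075], [-0.0046, -0.001, 0.06, 0, 0, 0, 0.075], [-0.0046, -0.001, 0.1, 0, 0, 0, 0.075], [-0.0046, -0.001, 0.13, 0, 0, 0, 0.075], [-0.0046, -0.001, 0.15, 0, 0, 0, 0.075], [-0.0046, -0.001, 0.163, 0, 0, 0, 0.075], [-0.0046, -0.001, 0.17, 0, 0, 0, 0.075], [-0.0046, -0.001, 0.17, 0, 0, 0, 0.075]])

```text
t: 22.15
tool_pos: [0.6706, 0.0254, 0.0508]
tcp_rot: [0.0, 0.707, 0.707, 0.0]
ft_force: [-0.5, 0.0, 0.7]
opening: 0.879
grasp_force: 0.0
```

apply_moves(increments=[[0, 0, 0, 0, 0, 0, 0.066], [0, 0, 0, 0, 0, 0, 0.063], [0, 0, 0, 0, 0, 0, 0.06], [0, 0, 0, 0, 0, 0, 0.052], [0, 0, 0, 0, 0, 0, 0.052], [0, 0, 0, 0, 0, 0, 0.052]])

```text
t: 22.9
tool_pos: [0.6704, 0.0254, 0.0507]
tcp_rot: [0.0, 0.707, 0.707, -0.0]
ft_force: [-1.0, 0.3, 0.1]
opening: 0.609
grasp_force: 0.0
```

```bash
python3 - <<'E'
from m import *
print(r.state()["opening"],r.state()["grasp_force"])
p,d=r.grab_frame("wrist"); q,_=r.grab_frame("side"); q=cv2.resize(q[150:290,150:310],None,fx=3,fy=3)
cv2.imwrite("pics/d.png",np.hstack([cv2.resize(p[60:],None,fx=.55,fy=.55)[:190],q[:190,:0].reshape(190,0,3)]));cv2.imwrite("pics/d2.png",q);cv2.imwrite("pics/d1.png",p)
E
```

```text
0.6089971273709658 0.0
```

View pics/d2.png

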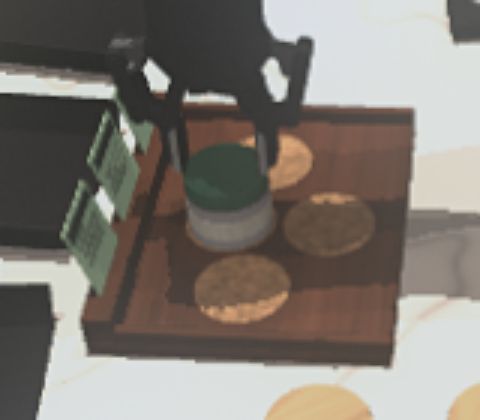

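View pics/d1.png

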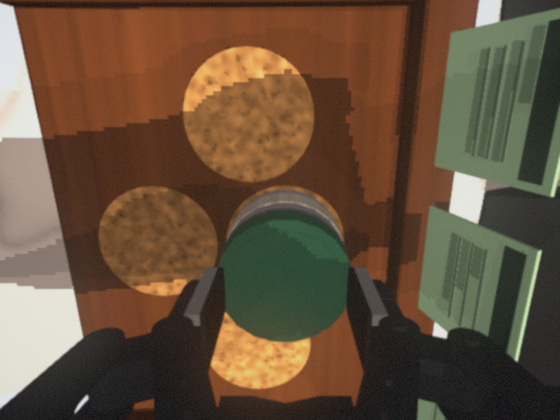

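The fingers flank the tin but are not touching it. I'll measure where the fingertips are.

```bash
python3 - <<'E'
from m import *
for n in("wrist","side"):
    c=r.calibration(n); p,d=r.grab_frame(n); C=cloud(c,d); X,Y,Z=[C[...,i] for i in range(3)]
    h=cv2.cvtColor(p,cv2.COLOR_BGR2HSV)
    m=(d>0)&(np.hypot(X-.67,Y-.025)<.05)&(abs(Z-.062)<.005)&(h[...,0]>60)&(h[...,0]<95)&(h[...,1]>80); print(n,"tin",cv2.minEnclosingCircle(C[m][:,:2].astype(np.float32)))
    pts=[(212,275),(200,300),(345,275),(362,275),(375,300)] if n=="wrist" else [(150+178//3,150+160//3),(150+178//3,150+140//3),(150+268//3,150+150//3),(150+262//3,150+140//3)]
    for u,v in pts: print((u,v),C[v,u].round(4),p[v,u])
E
```

```text
wrist tin ((0.6701874136924744, 0.026663728058338165), 0.029132237657904625)
(212, 275) [0.6418 0.0364 0.075 ] [70 73 82]
(200, 300) [0.6411 0.0364 0.093 ] [71 77 83]
(345, 275) [0.6956 0.03   0.0629] [49 69 41]
(362, 275) [0.6999 0.0365 0.0754] [71 75 81]
(375, 300) [0.7008 0.0363 0.0929] [74 77 83]
side tin ((0.0, 0.0), 0.0)
(209, 203) [0.6995 0.0363 0.0769] [86 90 93]
(209, 196) [0.6971 0.0373 0.0964] [42 44 45]
(239, 200) [0.6366 0.0339 0.0856] [53 54 56]
(237, 196) [0.6393 0.0369 0.0984] [87 91 94]
```

```bash
python3 - <<'E'
from m import *
z,p,d,C=load("wrist")
for u,v in((165,285),(165,300),(160,320),(410,285),(415,300),(425,330)): print(u,v,(C[v,u]-[.7246,0,.2205]).round(4))
X,Y,Z=[C[...,i] for i in range(3)]
m=(d>0)&(abs(X-.7246)<.07)&(abs(Y)<.03)&(Z>.17); print("min z rel",np.percentile(Z[m],[0,1,5])-.2205)
c=r.calibration("wrist"); p,d=r.grab_frame("wrist"); C=cloud(c,d); s=r.state(); t=s["tool_pos"]; print(t)
for u in (208,212,216,358,362,368):
    print(u,[(v,*(C[v,u]-t).round(3)) for v in range(258,292,6)])
E
```

```text
165 285 [-0.0445  0.0107  0.0315]
165 300 [-0.0427  0.0084  0.0381]
160 320 [-0.0427  0.0047  0.0445]
410 285 [0.0458 0.0107 0.0315]
415 300 [0.0442 0.0107 0.0418]
425 330 [0.0425 0.0092 0.0564]
min z rel [0.0225374  0.0273139  0.03546469]
[0.67037824 0.02537614 0.05064528]
208 [(258, np.float64(-0.044), np.float64(-0.011), np.float64(-0.039)), (264, np.float64(-0.044), np.float64(-0.015), np.float64(-0.039)), (270, np.float64(-0.031), np.float64(0.01), np.float64(0.019)), (276, np.float64(-0.03), np.float64(0.011), np.float64(0.024)), (282, np.float64(-0.029), np.float64(0.01), np.float64(0.028)), (288, np.float64(-0.028), np.float64(0.011), np.float64(0.034))]
212 [(258, np.float64(-0.042), np.float64(-0.011), np.float64(-0.038)), (264, np.float64(-0.042), np.float64(-0.015), np.float64(-0.038)), (270, np.float64(-0.03), np.float64(0.01), np.float64(0.019)), (276, np.float64(-0.029), np.float64(0.01), np.float64(0.024)), (282, np.float64(-0.028), np.float64(0.011), np.float64(0.03)), (288, np.float64(-0.027), np.float64(0.01), np.float64(0.033))]
216 [(258, np.float64(-0.04), np.fl
[... 836 characters left out ...]
oat64(0.044), np.float64(-0.015), np.float64(-0.039)), (270, np.float64(0.031), np.float64(0.01), np.float64(0.019)), (276, np.float64(0.03), np.float64(0.011), np.float64(0.025)), (282, np.float64(0.029), np.float64(0.011), np.float64(0.03)), (288, np.float64(0.028), np.float64(0.01), np.float64(0.033))]
368 [(258, np.float64(0.047), np.float64(-0.011), np.float64(-0.038)), (264, np.float64(0.047), np.float64(-0.015), np.float64(-0.039)), (270, np.float64(0.047), np.float64(-0.019), np.float64(-0.039)), (276, np.float64(0.032), np.float64(0.011), np.float64(0.025)), (282, np.float64(0.031), np.float64(0.011), np.float64(0.029)), (288, np.float64(0.03), np.float64(0.011), np.float64(0.034))]
```

The fingertips are really about 19 mm behind the reported TCP, i.e. higher than documented. The canisters were therefore held only by the lid rims. I'll go about 34 mm lower for the tin.

apply_moves(increments=[[0, 0, -0.005, 0, 0, 0, 0.07], [0, 0, -0.005, 0, 0, 0, 0.073], [0, 0, -0.005, 0, 0, 0, 0.073], [0, 0, 0.01, 0, 0, 0, 0.073], [0, 0, 0.022, 0, 0, 0, 0.073], [0, 0, 0.03, 0, 0, 0, 0.073], [0, 0, 0.032, 0, 0, 0, 0.073], [0, 0, 0.032, 0, 0, 0, 0.073]])

```text
t: 24.15
tool_pos: [0.6704, 0.0254, 0.0185]
tcp_rot: [-0.0, 0.707, 0.707, -0.0]
ft_force: [-0.9, -0.8, 0.2]
opening: 0.856
grasp_force: 0.0
```

apply_moves(increments=[[0, 0, 0, 0, 0, 0, 0.064], [0, 0, 0, 0, 0, 0, 0.06], [0, 0, 0, 0, 0, 0, 0.056], [0, 0, 0, 0, 0, 0, 0.048], [0, 0, 0, 0, 0, 0, 0.048], [0, 0, 0, 0, 0, 0, 0.048]])

```text
t: 24.9
tool_pos: [0.6706, 0.0254, 0.0195]
tcp_rot: [0.0, 0.707, 0.707, 0.0]
ft_force: [-1.6, 0.0, 5.1]
opening: 0.69
grasp_force: 64.1
```

apply_moves(increments=[[0, 0, -0.005, 0, 0, 0, 0.048], [0, 0, -0.02, 0, 0, 0, 0.048], [0, 0, -0.05, 0, 0, 0, 0.048], [0, 0, -0.08, 0, 0, 0, 0.048], [-0.01, -0.006, -0.1, 0, 0, 0, 0.048], [-0.035, -0.022, -0.11, 0, 0, 0, 0.048], [-0.07, -0.044, -0.11, 0, 0, 0, 0.048], [-0.105, -0.066, -0.11, 0, 0, 0, 0.048], [-0.14, -0.089, -0.11, 0, 0, 0, 0.048], [-0.18, -0.114, -0.11, 0, 0, 0, 0.048]])

```text
t: 26.15
tool_pos: [0.5551, -0.1561, 0.1291]
tcp_rot: [0.0, 0.707, 0.707, -0.0]
ft_force: [1.6, -1.3, -0.6]
opening: 0.689
grasp_force: 64.4
```

apply_moves(increments=[[-0.035, -0.022, 0, 0, 0, 0, 0.048], [-0.07, -0.044, 0, 0, 0, 0, 0.048], [-0.1, -0.064, 0, 0, 0, 0, 0.048], [-0.125, -0.079, 0, 0, 0, 0, 0.048], [-0.135, -0.086, 0, 0, 0, 0, 0.048], [-0.139, -0.088, 0.01, 0, 0, 0, 0.048], [-0.139, -0.088, 0.04, 0, 0, 0, 0.048], [-0.139, -0.088, 0.065, 0, 0, 0, 0.048], [-0.139, -0.088, 0.075, 0, 0, 0, 0.048], [-0.139, -0.088, 0.075, 0, 0, 0, 0.048]])

```text
t: 27.4
tool_pos: [0.4686, -0.2927, 0.0531]
tcp_rot: [-0.001, 0.707, 0.708, -0.0]
ft_force: [-0.3, 0.2, -1.0]
opening: 0.685
grasp_force: 64.5
```

```bash
python3 - <<'E'
from m import *
print(r.state()["tool_pos"])
for n in("scene","side","wrist"):
    c=r.calibration(n); p,d=r.grab_frame(n); C=cloud(c,d); X,Y,Z=[C[...,i] for i in range(3)]
    h=cv2.cvtColor(p,cv2.COLOR_BGR2HSV); g=(h[...,0]>60)&(h[...,0]<95)&(h[...,1]>80)
    m=(d>0)&(np.hypot(X-.468,Y+.294)<.06)&(abs(Z-.098)<.012)&g
    if m.sum()>20: print(n,"tin",np.median(Z[m]),cv2.minEnclosingCircle(C[m][:,:2].astype(np.float32)))
    m=(d>0)&(np.hypot(X-.468,Y+.294)<.09)&(abs(Z-.025)<.005)&(h[...,1]<70)&(h[...,2]>90)
    P=C[m]; print(n,"pan",cv2.minEnclosingCircle(P[:,:2].astype(np.float32)),P.min(0),P.max(0))
    cv2.imwrite(f"pics/e_{n}.png",p)
E
```

```text
[ 0.46856435 -0.29268197  0.05307017]
scene tin 0.09568411631119816 ((0.47114789485931396, -0.2841068208217621), 0.0257632564753294)
scene pan ((0.45620304346084595, -0.3076239824295044), 0.08474995195865631) [ 0.3798581  -0.36428269  0.02001073] [ 0.52954833 -0.24059632  0.02758854]
side pan ((0.4535849392414093, -0.3000859320163727), 0.07305284589529037) [ 0.38420699 -0.35224799  0.02005335] [ 0.52471043 -0.2354328   0.02948808]
wrist tin 0.0970121033853206 ((0.46891912817955017, -0.29320386052131653), 0.029812758788466454)
wrist pan ((0.45776259899139404, -0.28574612736701965), 0.08374466001987457) [ 0.38088408 -0.33935907  0.02000103] [ 0.53331896 -0.23231782  0.02744638]
```

View pics/e_wrist.png

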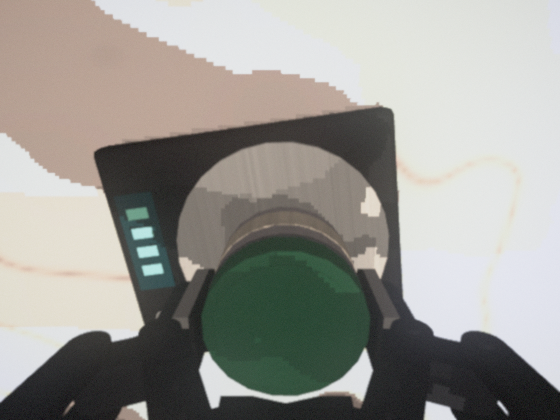

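The wrist view shows the tin hovering over the pan; the pan's upper arc runs through (178,240), (284,143), (388,235). I'll fit it.

```bash
python3 - <<'E'
from m import *
c=r.calibration("wrist"); p=cv2.imread("pics/e_wrist.png"); V=p.max(2)
pts=[]
for a in np.radians(np.arange(180,361,5)):   # outward rays from (284,238) to the first dark pixel
    for k in range(70,130):
        u,v=284+k*np.cos(a),238+k*np.sin(a)
        if V[int(round(v)),int(round(u))]<85: pts.append((u,v)); break
P=px2plane(c,pts,.025); f,R=circ(P); e=abs(np.hypot(*(P[:,:2]-f).T)-R)
f,R=circ(P[e<.002]); print(len(P),(e<.002).sum(),f,R)
E
```

```text
37 37 [ 0.4674599  -0.29473458] 0.05711128372792073
```

apply_moves(increments=[[-0.0015, -0.0014, 0.006, 0, 0, 0, 0.048], [-0.0015, -0.0014, 0.013, 0, 0, 0, 0.048], [-0.0015, -0.0014, 0.017, 0, 0, 0, 0.048], [-0.0015, -0.0014, 0.019, 0, 0, 0, 0.048], [-0.0015, -0.0014, 0.02, 0, 0, 0, 0.048], [-0.0015, -0.0014, 0.021, 0, 0, 0, 0.048], [-0.0015, -0.0014, 0.021, 0, 0, 0, 0.048]])

```text
t: 28.42
tool_pos: [0.467, -0.2951, 0.0327]
tcp_rot: [0.0, 0.707, 0.707, -0.0]
ft_force: [-0.4, 0.7, -0.9]
opening: 0.69
grasp_force: 64.5
```

apply_moves(increments=[[0, 0, 0.001, 0, 0, 0, 0.048], [0, 0, 0.001, 0, 0, 0, 0.048], [0, 0, 0.0015, 0, 0, 0, 0.048], [0, 0, 0.002, 0, 0, 0, 0.048], [0, 0, 0.002, 0, 0, 0, 0.048]])

```text
t: 29.05
tool_pos: [0.4671, -0.2952, 0.0323]
tcp_rot: [0.001, 0.707, 0.707, -0.0]
ft_force: [-2.9, 2.6, 21.5]
opening: 0.69
grasp_force: 66.6
```

apply_moves(increments=[[0, 0, -0.001, 0, 0, 0, 0.055], [0, 0, -0.0015, 0, 0, 0, 0.06], [0, 0, -0.0015, 0, 0, 0, 0.068], [0, 0, -0.0015, 0, 0, 0, 0.076], [0, 0, -0.0015, 0, 0, 0, 0.076], [0, 0, -0.03, 0, 0, 0, 0.076], [0, 0, -0.08, 0, 0, 0, 0.076], [0, 0, -0.13, 0, 0, 0, 0.076], [0, 0, -0.15, 0, 0, 0, 0.076]])

```text
t: 30.18
tool_pos: [0.4678, -0.2956, 0.1835]
tcp_rot: [0.002, 0.707, 0.707, 0.0]
ft_force: [0.5, 0.2, -0.2]
opening: 0.889
grasp_force: 0.0
```

```bash
python3 - <<'E'
from m import *
print(r.state()["tool_pos"])
n="wrist"
c=r.calibration(n); p,d=r.grab_frame(n); C=cloud(c,d); X,Y,Z=[C[...,i] for i in range(3)]
h=cv2.cvtColor(p,cv2.COLOR_BGR2HSV); g=(h[...,0]>60)&(h[...,0]<95)&(h[...,1]>80)
m=(d>0)&(np.hypot(X-.468,Y+.294)<.06)&(abs(Z-.075)<.006)&g
print(n,"tin",np.median(Z[m]),cv2.minEnclosingCircle(C[m][:,:2].astype(np.float32)))
for n in("scene","side"):
    c=r.calibration(n); p,d=r.grab_frame(n); C=cloud(c,d); X,Y,Z=[C[...,i] for i in range(3)]
    if n=="side":
      for q in((.568,.307),(.473,.299),(.378,.291)):
        m=(d>0)&(np.hypot(X-q[0],Y-q[1])<.045)&(abs(Z-.1305)<.006); print(np.median(Z[m]),cv2.minEnclosingCircle(C[m][:,:2].astype(np.float32)))
E
```

```text
[ 0.46781929 -0.29562198  0.18354587]
wrist tin 0.07521250288306308 ((0.4667021632194519, -0.2950623333454132), 0.02903926745057106)
0.1296525711674385 ((0.5681482553482056, 0.30833572149276733), 0.029916515573859215)
0.1296737382617676 ((0.47514668107032776, 0.29914557933807373), 0.03050515428185463)
0.1291830166226171 ((0.37996619939804077, 0.290860116481781), 0.03034077025949955)
```

The tin sits centred on the pan, within 1 mm. Now returning the canisters, red first.

apply_moves(increments=[[0.03, 0.006, -0.01, 0, 0, 0, 0.076], [0.09, 0.017, -0.02, 0, 0, 0, 0.076], [0.15, 0.028, -0.02, 0, 0, 0, 0.076], [0.21, 0.038, -0.02, 0, 0, 0, 0.076], [0.27, 0.045, -0.02, 0, 0, 0, 0.076], [0.33, 0.035, -0.02, 0, 0, 0, 0.076], [0.39, 0.015, -0.02, 0, 0, 0, 0.076], [0.45, -0.015, -0.02, 0, 0, 0, 0.076], [0.51, -0.05, -0.02, 0, 0, 0, 0.076], [0.56, -0.075, -0.02, 0, 0, 0, 0.076]])

```text
t: 31.58
tool_pos: [0.3928, 0.2609, 0.1993]
tcp_rot: [-0.0, 0.707, 0.707, -0.001]
ft_force: [1.0, 0.9, -0.5]
opening: 0.889
grasp_force: 0.0
```

apply_moves(increments=[[0.0261, -0.0136, 0, 0, 0, 0, 0.076], [0.0261, -0.0136, 0, 0, 0, 0, 0.076], [0.0261, -0.0136, 0, 0, 0, 0, 0.076]])

```text
t: 31.95
tool_pos: [0.3809, 0.2849, 0.1996]
tcp_rot: [0.0, 0.707, 0.707, -0.001]
ft_force: [0.4, -0.3, 0.1]
opening: 0.89
grasp_force: 0.0
```

apply_moves(increments=[[0, 0, 0, 0, 0, 0, 0.076], [0, 0, 0, 0, 0, 0, 0.076]])

```text
t: 32.2
tool_pos: [0.3815, 0.285, 0.2005]
tcp_rot: [0.0, 0.708, 0.706, -0.0]
ft_force: [-0.0, -0.0, 0.7]
opening: 0.889
grasp_force: 0.0
```

apply_moves(increments=[[0.0063, -0.0029, 0, 0, 0, 0, 0.076], [0.0063, -0.0029, 0.02, 0, 0, 0, 0.076], [0.0063, -0.0029, 0.055, 0, 0, 0, 0.076], [0.0063, -0.0029, 0.085, 0, 0, 0, 0.076], [0.0063, -0.0029, 0.105, 0, 0, 0, 0.076], [0.0063, -0.0029, 0.11, 0, 0, 0, 0.076], [0.0063, -0.0029, 0.11, 0, 0, 0, 0.076]])

```text
t: 33.08
tool_pos: [0.3781, 0.2925, 0.0908]
tcp_rot: [-0.0, 0.707, 0.707, -0.0]
ft_force: [0.1, 0.0, -0.1]
opening: 0.893
grasp_force: 0.0
```

apply_moves(increments=[[0, 0, 0, 0, 0, 0, 0.066], [0, 0, 0, 0, 0, 0, 0.06], [0, 0, 0, 0, 0, 0, 0.056], [0, 0, 0, 0, 0, 0, 0.048], [0, 0, 0, 0, 0, 0, 0.048], [0, 0, 0, 0, 0, 0, 0.048]])

```text
t: 33.83
tool_pos: [0.3783, 0.2925, 0.0917]
tcp_rot: [0.0, 0.707, 0.707, 0.001]
ft_force: [-1.4, -1.1, 10.1]
opening: 0.659
grasp_force: 61.4
```

apply_moves(increments=[[0, 0, -0.005, 0, 0, 0, 0.048], [0, 0, -0.025, 0, 0, 0, 0.048], [0, 0, -0.06, 0, 0, 0, 0.048], [0, 0, -0.1, 0, 0, 0, 0.048], [0, 0, -0.135, 0, 0, 0, 0.048], [-0.005, 0.004, -0.155, 0, 0, 0, 0.048], [-0.02, 0.016, -0.16, 0, 0, 0, 0.048], [-0.05, 0.041, -0.16, 0, 0, 0, 0.048], [-0.085, 0.07, -0.16, 0, 0, 0, 0.048], [-0.12, 0.1, -0.16, 0, 0, 0, 0.048]])

```text
t: 35.08
tool_pos: [0.4784, 0.171, 0.2509]
tcp_rot: [-0.0, 0.707, 0.707, -0.0]
ft_force: [0.5, 0.4, -2.4]
opening: 0.659
grasp_force: 64.7
```

apply_moves(increments=[[-0.035, 0.03, 0, 0, 0, 0, 0.048], [-0.07, 0.058, 0, 0, 0, 0, 0.048], [-0.105, 0.086, 0, 0, 0, 0, 0.048], [-0.14, 0.114, 0, 0, 0, 0, 0.048], [-0.17, 0.138, 0, 0, 0, 0, 0.048], [-0.195, 0.159, 0, 0, 0, 0, 0.048], [-0.21, 0.171, 0, 0, 0, 0, 0.048], [-0.2152, 0.1752, 0, 0, 0, 0, 0.048], [-0.2152, 0.1752, 0, 0, 0, 0, 0.048], [-0.2152, 0.1752, 0, 0, 0, 0, 0.048]])

```text
t: 36.33
tool_pos: [0.6527, -0.0415, 0.2508]
tcp_rot: [-0.0, 0.707, 0.708, 0.0]
ft_force: [0.3, 0.2, -3.2]
opening: 0.659
grasp_force: 64.8
```

apply_moves(increments=[[0, 0, 0.015, 0, 0, 0, 0.048], [0, 0, 0.05, 0, 0, 0, 0.048], [0, 0, 0.09, 0, 0, 0, 0.048], [0, 0, 0.125, 0, 0, 0, 0.048], [0, 0, 0.14, 0, 0, 0, 0.048], [0, 0, 0.145, 0, 0, 0, 0.048], [0, 0, 0.145, 0, 0, 0, 0.048], [0, 0, 0.145, 0, 0, 0, 0.048]])

```text
t: 37.33
tool_pos: [0.654, -0.0429, 0.1069]
tcp_rot: [0.001, 0.707, 0.707, 0.001]
ft_force: [-0.2, -0.5, -3.2]
opening: 0.659
grasp_force: 64.8
```

Aligned with its spot, 9 mm above the floor. Lowering gently.

apply_moves(increments=[[0, 0, 0.004, 0, 0, 0, 0.048], [0, 0, 0.006, 0, 0, 0, 0.048], [0, 0, 0.007, 0, 0, 0, 0.048], [0, 0, 0.008, 0, 0, 0, 0.048], [0, 0, 0.009, 0, 0, 0, 0.048], [0, 0, 0.01, 0, 0, 0, 0.048], [0, 0, 0.01, 0, 0, 0, 0.048]])

```text
t: 38.2
tool_pos: [0.6533, -0.043, 0.0987]
tcp_rot: [0.001, 0.707, 0.707, 0.0]
ft_force: [-9.2, -1.3, 26.2]
opening: 0.663
grasp_force: 67.9
```

apply_moves(increments=[[0, 0, -0.0015, 0, 0, 0, 0.055], [0, 0, -0.0015, 0, 0, 0, 0.06], [0, 0, -0.0015, 0, 0, 0, 0.068], [0, 0, -0.0015, 0, 0, 0, 0.076], [0, 0, -0.0015, 0, 0, 0, 0.076], [0, 0, -0.03, 0, 0, 0, 0.076], [0, 0, -0.07, 0, 0, 0, 0.076], [0, 0, -0.1, 0, 0, 0, 0.076], [0, 0, -0.1, 0, 0, 0, 0.076]])

```text
t: 39.33
tool_pos: [0.6546, -0.0429, 0.1981]
tcp_rot: [0.002, 0.707, 0.707, 0.002]
ft_force: [0.7, 0.2, -1.0]
opening: 0.891
grasp_force: 0.0
```

```bash
cat > lids.py <<'E'
from m import *
print(r.state()["tool_pos"])
for n in("wrist","side"):
    c=r.calibration(n); p,d=r.grab_frame(n); C=cloud(c,d); X,Y,Z=[C[...,i] for i in range(3)]
    cv2.imwrite(f"pics/f_{n}.png",p); h=cv2.cvtColor(p,cv2.COLOR_BGR2HSV)
    for k,q,zz in(("red",(.653,-.0438),.137),("blue",(.6,.0243),.137),("white",(.651,.0906),.137),("mW",(.568,.307),.1305),("mB",(.473,.299),.1305),("mR",(.378,.291),.1305)):
        m=(d>0)&(np.hypot(X-q[0],Y-q[1])<.04)&(abs(Z-zz)<.006)&(h[...,1]>60)
        if m.sum()>100: print(n,k,np.median(Z[m]).round(4),m.sum(),cv2.minEnclosingCircle(C[m][:,:2].astype(np.float32)))
E
python3 lids.py
```

```text
[ 0.65462799 -0.04294047  0.1981259 ]
wrist red 0.1369 6311 ((0.6530768275260925, -0.04448819160461426), 0.029112735763192177)
side red 0.1359 182 ((0.6547757387161255, -0.0434180349111557), 0.02997889555990696)
side mW 0.1296 849 ((0.5680447220802307, 0.30842751264572144), 0.02913188748061657)
side mB 0.1296 855 ((0.4730481505393982, 0.2998686730861664), 0.029409145936369896)
```

Red is back within 1 mm. Blue next.

apply_moves(increments=[[0.025, -0.013, 0, 0, 0, 0, 0.076], [0.065, -0.034, 0, 0, 0, 0, 0.076], [0.11, -0.058, 0, 0, 0, 0, 0.076], [0.155, -0.082, 0, 0, 0, 0, 0.076], [0.2, -0.105, 0, 0, 0, 0, 0.076], [0.245, -0.129, 0, 0, 0, 0, 0.076], [0.29, -0.153, 0, 0, 0, 0, 0.076], [0.325, -0.171, 0, 0, 0, 0, 0.076], [0.342, -0.18, 0, 0, 0, 0, 0.076], [0.342, -0.18, 0, 0, 0, 0, 0.076]])

```text
t: 40.67
tool_pos: [0.4727, 0.2995, 0.1949]
tcp_rot: [-0.0, 0.706, 0.708, -0.001]
ft_force: [0.3, -0.4, -0.4]
opening: 0.884
grasp_force: 0.0
```

apply_moves(increments=[[0, 0, 0, 0, 0, 0, 0.074], [0, 0, 0, 0, 0, 0, 0.074]])

```text
t: 40.92
tool_pos: [0.4742, 0.2974, 0.1956]
tcp_rot: [0.0, 0.708, 0.706, -0.0]
ft_force: [0.3, 0.2, -0.0]
opening: 0.867
grasp_force: 0.0
```

apply_moves(increments=[[0.001, 0, 0.02, 0, 0, 0, 0.074], [0.001, 0, 0.05, 0, 0, 0, 0.074], [0.001, 0, 0.08, 0, 0, 0, 0.074], [0.001, 0, 0.1, 0, 0, 0, 0.074], [0.001, 0, 0.105, 0, 0, 0, 0.074], [0.001, 0, 0.105, 0, 0, 0, 0.074], [0.001, 0, 0.105, 0, 0, 0, 0.066], [0.001, 0, 0.105, 0, 0, 0, 0.06], [0.001, 0, 0.105, 0, 0, 0, 0.056], [0.001, 0, 0.105, 0, 0, 0, 0.048]])

```text
t: 42.18
tool_pos: [0.4735, 0.3004, 0.0918]
tcp_rot: [0.0, 0.707, 0.707, 0.001]
ft_force: [-2.1, -0.9, 8.2]
opening: 0.661
grasp_force: 61.9
```

apply_moves(increments=[[0, 0, 0, 0, 0, 0, 0.048], [0, 0, 0, 0, 0, 0, 0.048]])

```text
t: 42.42
tool_pos: [0.4735, 0.3004, 0.0918]
tcp_rot: [0.0, 0.707, 0.707, 0.001]
ft_force: [-1.9, -1.3, 7.7]
opening: 0.66
grasp_force: 61.9
```

apply_moves(increments=[[0, 0, -0.005, 0, 0, 0, 0.048], [0, 0, -0.025, 0, 0, 0, 0.048], [0, 0, -0.06, 0, 0, 0, 0.048], [0, 0, -0.1, 0, 0, 0, 0.048], [0, 0, -0.135, 0, 0, 0, 0.048], [-0.005, 0.002, -0.155, 0, 0, 0, 0.048], [-0.02, 0.009, -0.16, 0, 0, 0, 0.048], [-0.05, 0.023, -0.16, 0, 0, 0, 0.048], [-0.09, 0.042, -0.16, 0, 0, 0, 0.048], [-0.13, 0.06, -0.16, 0, 0, 0, 0.048]])

```text
t: 43.68
tool_pos: [0.5334, 0.1675, 0.2496]
tcp_rot: [-0.0, 0.707, 0.707, -0.001]
ft_force: [1.0, -0.2, -2.6]
opening: 0.661
grasp_force: 64.6
```

apply_moves(increments=[[-0.04, 0.018, 0, 0, 0, 0, 0.048], [-0.08, 0.037, 0, 0, 0, 0, 0.048], [-0.115, 0.053, 0, 0, 0, 0, 0.048], [-0.138, 0.064, 0, 0, 0, 0, 0.048], [-0.145, 0.067, 0, 0, 0, 0, 0.048], [-0.145, 0.067, 0, 0, 0, 0, 0.048], [-0.145, 0.067, 0, 0, 0, 0, 0.048]])

```text
t: 44.55
tool_pos: [0.5997, 0.0264, 0.2505]
tcp_rot: [-0.0, 0.706, 0.708, -0.0]
ft_force: [-0.2, 0.2, -3.7]
opening: 0.658
grasp_force: 64.6
```

apply_moves(increments=[[0, 0, 0.015, 0, 0, 0, 0.048], [0, 0, 0.05, 0, 0, 0, 0.048], [0, 0, 0.09, 0, 0, 0, 0.048], [0, 0, 0.125, 0, 0, 0, 0.048], [0, 0, 0.14, 0, 0, 0, 0.048], [0, 0, 0.145, 0, 0, 0, 0.048], [0, 0, 0.145, 0, 0, 0, 0.048], [0, 0, 0.145, 0, 0, 0, 0.048]])

```text
t: 45.55
tool_pos: [0.601, 0.0252, 0.1068]
tcp_rot: [0.001, 0.707, 0.707, 0.001]
ft_force: [0.7, 0.9, -2.8]
opening: 0.661
grasp_force: 64.6
```

apply_moves(increments=[[0, 0, 0.004, 0, 0, 0, 0.048], [0, 0, 0.006, 0, 0, 0, 0.048], [0, 0, 0.007, 0, 0, 0, 0.048], [0, 0, 0.008, 0, 0, 0, 0.048], [0, 0, 0.009, 0, 0, 0, 0.048], [0, 0, 0.009, 0, 0, 0, 0.048]])

```text
t: 46.3
tool_pos: [0.6003, 0.0251, 0.0988]
tcp_rot: [0.0, 0.707, 0.707, 0.0]
ft_force: [-6.7, -0.9, 21.1]
opening: 0.661
grasp_force: 67.3
```

apply_moves(increments=[[0, 0, -0.0015, 0, 0, 0, 0.055], [0, 0, -0.0015, 0, 0, 0, 0.06], [0, 0, -0.0015, 0, 0, 0, 0.068], [0, 0, -0.0015, 0, 0, 0, 0.076], [0, 0, -0.0015, 0, 0, 0, 0.076], [0, 0, -0.03, 0, 0, 0, 0.076], [0, 0, -0.07, 0, 0, 0, 0.076], [0, 0, -0.1, 0, 0, 0, 0.076], [0, 0, -0.1, 0, 0, 0, 0.076]])

```text
t: 47.42
tool_pos: [0.6016, 0.0252, 0.199]
tcp_rot: [0.001, 0.707, 0.707, 0.002]
ft_force: [0.6, -0.3, -0.8]
opening: 0.892
grasp_force: 0.0
```

```bash
python3 lids.py
```

```text
[0.60161695 0.02516601 0.19899578]
wrist red 0.137 3964 ((0.6530889868736267, -0.044240258634090424), 0.029080796986818314)
wrist blue 0.1368 6284 ((0.5994071364402771, 0.024177730083465576), 0.028909247368574142)
side red 0.1359 358 ((0.6538153886795044, -0.04143548756837845), 0.02995303086936474)
side blue 0.1358 274 ((0.5990741848945618, 0.025631992146372795), 0.02997027151286602)
side mW 0.1297 838 ((0.5674523711204529, 0.308541476726532), 0.029169201850891113)
```

Blue is back too. White is last.

apply_moves(increments=[[0.025, -0.003, 0, 0, 0, 0, 0.076], [0.065, -0.007, 0, 0, 0, 0, 0.076], [0.11, -0.012, 0, 0, 0, 0, 0.076], [0.155, -0.018, 0, 0, 0, 0, 0.076], [0.2, -0.023, 0, 0, 0, 0, 0.076], [0.245, -0.028, 0, 0, 0, 0, 0.076], [0.272, -0.031, 0, 0, 0, 0, 0.076], [0.282, -0.032, 0, 0, 0, 0, 0.076], [0.282, -0.032, 0, 0, 0, 0, 0.076], [0.282, -0.032, 0, 0, 0, 0, 0.076]])

```text
t: 48.78
tool_pos: [0.5687, 0.3051, 0.1963]
tcp_rot: [0.0, 0.708, 0.706, -0.001]
ft_force: [-0.1, 0.2, -0.0]
opening: 0.894
grasp_force: 0.0
```

apply_moves(increments=[[0, 0, 0.02, 0, 0, 0, 0.074], [0, 0, 0.05, 0, 0, 0, 0.074], [0, 0, 0.08, 0, 0, 0, 0.074], [0, 0, 0.1, 0, 0, 0, 0.074], [0, 0, 0.106, 0, 0, 0, 0.074], [0, 0, 0.106, 0, 0, 0, 0.074], [0, 0, 0.106, 0, 0, 0, 0.074]])

```text
t: 49.65
tool_pos: [0.5689, 0.307, 0.0917]
tcp_rot: [0.0, 0.707, 0.707, 0.001]
ft_force: [0.9, -0.3, -0.6]
opening: 0.869
grasp_force: 0.0
```

apply_moves(increments=[[0, 0, 0, 0, 0, 0, 0.066], [0, 0, 0, 0, 0, 0, 0.06], [0, 0, 0, 0, 0, 0, 0.056], [0, 0, 0, 0, 0, 0, 0.048], [0, 0, 0, 0, 0, 0, 0.048], [0, 0, 0, 0, 0, 0, 0.048]])

```text
t: 50.4
tool_pos: [0.5683, 0.3073, 0.0915]
tcp_rot: [0.0, 0.707, 0.707, 0.0]
ft_force: [-1.4, -0.1, 6.7]
opening: 0.659
grasp_force: 62.3
```

apply_moves(increments=[[0, 0, -0.005, 0, 0, 0, 0.048], [0, 0, -0.025, 0, 0, 0, 0.048], [0, 0, -0.06, 0, 0, 0, 0.048], [0, 0, -0.1, 0, 0, 0, 0.048], [0, 0, -0.135, 0, 0, 0, 0.048], [-0.005, 0.002, -0.155, 0, 0, 0, 0.048], [-0.02, 0.008, -0.16, 0, 0, 0, 0.048], [-0.05, 0.019, -0.16, 0, 0, 0, 0.048], [-0.09, 0.034, -0.16, 0, 0, 0, 0.048], [-0.13, 0.05, -0.16, 0, 0, 0, 0.048]])

```text
t: 51.65
tool_pos: [0.6181, 0.1745, 0.2493]
tcp_rot: [-0.0, 0.707, 0.707, -0.001]
ft_force: [0.7, -0.1, -3.8]
opening: 0.658
grasp_force: 64.8
```

apply_moves(increments=[[-0.035, 0.013, 0, 0, 0, 0, 0.048], [-0.065, 0.025, 0, 0, 0, 0, 0.048], [-0.082, 0.031, 0, 0, 0, 0, 0.048], [-0.0867, 0.033, 0, 0, 0, 0, 0.048], [-0.0867, 0.033, 0, 0, 0, 0, 0.048], [-0.0867, 0.033, 0, 0, 0, 0, 0.048]])

```text
t: 52.4
tool_pos: [0.6508, 0.0921, 0.2506]
tcp_rot: [-0.0, 0.706, 0.708, 0.0]
ft_force: [0.2, 0.6, -4.1]
opening: 0.66
grasp_force: 64.8
```

apply_moves(increments=[[0, 0, 0.015, 0, 0, 0, 0.048], [0, 0, 0.05, 0, 0, 0, 0.048], [0, 0, 0.09, 0, 0, 0, 0.048], [0, 0, 0.125, 0, 0, 0, 0.048], [0, 0, 0.14, 0, 0, 0, 0.048], [0, 0, 0.145, 0, 0, 0, 0.048], [0, 0, 0.145, 0, 0, 0, 0.048], [0, 0, 0.145, 0, 0, 0, 0.048]])

```text
t: 53.4
tool_pos: [0.6521, 0.0905, 0.107]
tcp_rot: [0.001, 0.707, 0.707, 0.001]
ft_force: [1.1, -0.7, -3.8]
opening: 0.656
grasp_force: 64.8
```

apply_moves(increments=[[0, 0, 0.004, 0, 0, 0, 0.048], [0, 0, 0.006, 0, 0, 0, 0.048], [0, 0, 0.007, 0, 0, 0, 0.048], [0, 0, 0.008, 0, 0, 0, 0.048], [0, 0, 0.009, 0, 0, 0, 0.048], [0, 0, 0.009, 0, 0, 0, 0.048]])

```text
t: 54.15
tool_pos: [0.6513, 0.0904, 0.0985]
tcp_rot: [0.0, 0.707, 0.707, 0.0]
ft_force: [-5.5, -1.4, 14.0]
opening: 0.662
grasp_force: 66.8
```

apply_moves(increments=[[0, 0, -0.0015, 0, 0, 0, 0.055], [0, 0, -0.0015, 0, 0, 0, 0.06], [0, 0, -0.0015, 0, 0, 0, 0.068], [0, 0, -0.0015, 0, 0, 0, 0.076], [0, 0, -0.0015, 0, 0, 0, 0.076], [0, 0, -0.03, 0, 0, 0, 0.076], [0, 0, -0.07, 0, 0, 0, 0.076], [0, 0, -0.11, 0, 0, 0, 0.076], [0, 0, -0.13, 0, 0, 0, 0.076], [0, 0, -0.13, 0, 0, 0, 0.076]])

```text
t: 55.4
tool_pos: [0.6521, 0.0905, 0.2283]
tcp_rot: [0.001, 0.707, 0.707, 0.001]
ft_force: [-0.2, -0.1, -1.2]
opening: 0.887
grasp_force: 0.0
```

```bash
python3 lids.py; python3 -c "
from m import *
cv2.imwrite('pics/g.png',r.grab_frame('scene')[0])"
```

```text
[0.6521017  0.09049354 0.22833203]
wrist red 0.1369 3437 ((0.6533496975898743, -0.04438778758049011), 0.02940419875085354)
wrist blue 0.137 3697 ((0.5994513630867004, 0.02440866455435753), 0.029423443600535393)
wrist white 0.1368 5079 ((0.6507543325424194, 0.0911695584654808), 0.028932832181453705)
side red 0.1359 348 ((0.6547677516937256, -0.04389224946498871), 0.03140523284673691)
side blue 0.1358 414 ((0.6004551649093628, 0.02560519427061081), 0.030208688229322433)
side white 0.1358 500 ((0.6500042080879211, 0.09263289719820023), 0.0301295667886734)
```

View pics/g.png

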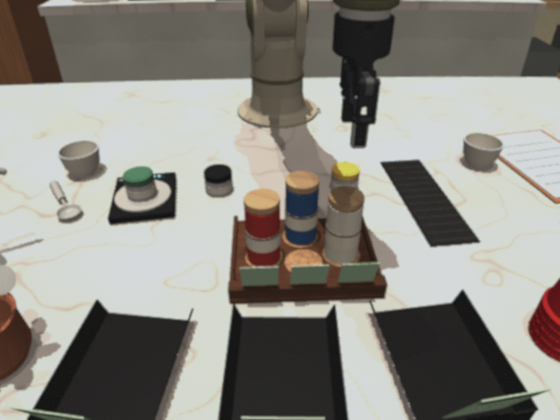

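The green tin is on the pan at (140,185). The three canisters are upright on their own spots at (263,228), (302,208) and (345,226), within about 1 mm of where they started. The yellow and black tins have not moved.

```bash
python3 -c "
from bench import r
print(r.sign_off())"
```

```text
the job is handed in; nothing more can be done
None
```

The job is done and handed in: the green tin is centred on the scale pan (within about 1 mm), and all three canisters went to the mat and back upright to their own tray spots (within about 1 mm), at about 56 s on the robot clock.

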